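Change the batch on the downdraft sanding box

ROBOT

A 7-joint arm with a two-finger parallel gripper is mounted at the origin on the work surface. World frame = base frame: x ahead of the robot, y to its left, z up, the work surface at z = 0. Lengths are in m, angles in rad, forces in N, time in s.
With the tool pointing down it reaches from about 0.4 to 0.85 m from the base axis. Payload 10.4 kg.
Tool frame: the origin (TCP) lies at the very end of the fingers, on their centre line; the grasp point (between the pads) lies manip.hold_point_z behind it (manip.hold_point_z is the distance from the TCP to the grasp point, in m); z points along the fingers, y is the direction in which the jaws open and shut (so a half turn about z gives the same grasp; the last joint's range is limited). The gripper opens to 85 mm and grips with 20 to 120 N. Pads are 22 mm wide; open, the fingers measure 114 mm over their backs; the gripper's body (76 mm by 85 mm) begins 54 mm behind the grasp point. The pads swing forward as they close: fully open they stand 13 mm farther back than shut.
Start: joints at [-1.262, 0.332, -0.065, 1.46, 0.022, 1.35, -0.088], TCP at [0.204, 0.591, 0.231] pointing down, gripper open.
Joint ranges: [-2.6, 2.6], [-0.5, 2.12], [-1.47, 1.34], [0.16, 2.42], [-1.27, 4.41], [0.06, 2.06], [-2.6, 2.6]. Speed limits (rad/s): [2.22, 2.22, 2.79, 2.79, 3.14, 3.14, 3.14].

INTERFACE

Orientations are given as a unit quaternion [x, y, z, w].
In Python, from workcell import manip gives the robot as it stands.
- The arm moves only by the tool jog_arm, never from a script. Its arguments are lists of equal length, an entry for each row: "translation": the shift along the world's x, y, z in mm, a list of three; "turn": the turn about the world's z in degrees. In form: {"translation": [[x, y, z], ...], "turn": [turn, ...]}. A call has 1 to 12 rows; each row is the pose to reach, as a shift and turn from the pose measured when the call began; what a row does not reach only later rows make up. A row lasts 1/12 s, in which the tool goes at most 41.7 mm and 7.16 degrees, less where a joint would pass 70% of its speed; a pose out of reach is approached as far as the arm can. A call with a gripper value outside its range is refused whole. "grip" is the finger opening in mm, from 0 to 85.4, set as the call begins (left out, the last holds). The fingers move at their own pace and stop on an object; "grip_force" is the grip in N (left out, the last holds). Time passes only in rows, so rows that repeat a pose let the fingers close. It gives the time, the measured TCP pose, the force and the opening at its end, in the units of the state.
- manip.get_obs(): the state, without advancing time (a new reading comes with each control period).
- manip.camera(name): name is "scene" or "side" or "wrist"; returns a dict with "frame" (384x512x3 uint8, red, green, blue), "mtx" (3x3 intrinsics, pixels), "k1" (the pictures are not rectified: a ray, as slopes to the right and down, at radius r is drawn at 1 + k1 r^2 times it, then the intrinsics apply), "pose" (4x4, takes a point from camera to world coordinates). Camera axes: x right, y down, z forward; pixel columns grow to the right and rows downward; lengths in m; the calibration is good to about 2 mm. A picture is of the moment at which its call begins. There is no depth.
- manip.hand_in(): hands the job in, once; it reports no verdict.
Trained networks look in a picture, given as the dict that the camera call returned (one of the last four; its "shot" number tells which), for a name from the list of things; names that differ only in an ending like _2 or _b are one class to them, and where a whole thing is asked for, a point or a joint stands for the part that bears it (a point fixed in the world has none). Each returns a list of dicts, best first, with "confidence" (0 to 1); they miss things now and then, are a little off and sometimes report something else, mostly with a low value. They report only what shows in the picture. A call takes as long as a camera call.
- manip.outline_of(picture, label): "mask" (384x512 bool, what is visible of it) and "extent" ([left, top, right, bottom] in pixels, round what is visible of it).
- manip.pinpoint(picture, label): "at" ([column, row] in pixels: a listed point, or the origin of a listed thing).
The state is a dict: "clock": time; "joint_pos": joint angles; "joint_velocities": joint speeds; "tau": joint torques, N m; "position": TCP position; "ee_rot": TCP orientation; "ft_force": force on the tool from outside, world axes, zero at the start; "torque": the same for the moment, N m; "grip_width": opening from 0.0 (shut) to 1.0 (fully open).
Only numpy, scipy, OpenCV 4.12 (cv2) and the standard library are available. Lean on these libraries where they do the work, as an engineer would, in place of code of your own. Each camera call takes 0.05 s, during which the arm holds its last target. There are 200 camera calls.

TASK

The downdraft sanding box is running with a finished batch on it. First push its slide switch off; then, with it off, lay every finished dark plaque in the wooden out-tray, turn the gauge's reset knob back fully to its zero stop, and lay every pale blank on the grille, all pieces flat, face up and none on top of another; only when all that is done, push the switch back on. Never touch a plaque or blank while the box is switched on, and leave the jar, gouge and sharpening stone where they are.

Things in the scene. Friction and masses are not known exactly. Their poses are not given: they have to be found in the camera images.
- extractor: the battery downdraft sanding box, fixed to the bench: green housing 260 (its x) x 360 (its y) x 70 mm high, origin at the centre of its underside (bench level z = 0). Near the robot (its -x side) a grey control strip, 88 mm deep, top 70 mm above the bench, carries the gauge knob (at its -y half) and the slide switch (at its +y half). Behind it is the grille, recessed 6 mm.
- grille (a point): centre of the grille's upper surface, 64 mm above the bench; axes as the box. The grille is flat, 160 (x) x 336 (y) mm, and enclosed by a rim 6 mm higher (top 70 mm above the bench).
- switch_ridge (a point): top centre of the slide switch's orange ridge, which is 16 mm (box x) x 4 mm (box y) and stands 6 mm above the grey strip (this point is 76 mm above the bench); it rides on a small grey plate, 18 mm along y, that is flush with the strip to within about 1 mm. The slide moves along the box's y axis. A green window shows beside the plate when on, a red one when off.
- switch (a joint): slide travel in m: 0 = off (ridge at the -y end), 0.012 = on (ridge at the +y end, as at the start). A detent at mid travel: it takes about 5 N along y to push it out of either end, and past the middle it snaps on to the other end by itself.
- pointer (a joint): angle of the gauge's peak pointer and its reset knob in rad, 0 at the zero stop, growing clockwise seen from above, at most 4; starts 1.2 to 2.8. Turn it counter-clockwise to come back to 0, a hard stop. It stays where it is left; friction 0.04 N m.
- pointer_grip (a point): on the knob's vertical axis, at the height to grip, 28 mm above the grey strip. The black grip bar is 38 mm long, 13 mm wide, from 8 to 37 mm above this knob's foot, the top 10 mm above this point. At 0 rad the bar lies along the box's x axis with the red pointer towards the box's -x; the point turns with the knob, its x axis along the bar.
- outtray: wooden out-tray, fixed: open box 290 (its x) x 170 (its y) x 32 mm high, walls and floor 8 mm thick; origin at the centre of its underside. Stands to one side of the sanding box (left or right).
- outtray_in (a point): centre of the out-tray's inner floor, 8 mm above the bench; axes as the tray. Inner floor 274 (x) x 154 (y) mm.
- finished1: carved, dark oiled wooden plaque with a brass-coloured rosette inlay on top, 44 (its x) x 64 (its y) x 20 mm, about 50 g; starts on the grille. Origin at the centre of its underside, z up when it lies right way up. Two or three are present (None = absent).
- finished2: carved, dark oiled wooden plaque with a brass-coloured rosette inlay on top, 44 (its x) x 64 (its y) x 20 mm, about 50 g; starts on the grille. Origin at the centre of its underside, z up when it lies right way up. Two or three are present (None = absent).
- finished3: carved, dark oiled wooden plaque with a brass-coloured rosette inlay on top, 44 (its x) x 64 (its y) x 20 mm, about 50 g; starts on the grille. Origin at the centre of its underside, z up when it lies right way up. Two or three are present (None = absent).
- blank1: plain pale wooden blank with two thin pencilled centre lines, 44 (its x) x 64 (its y) x 20 mm, about 50 g; starts on the cork mat (3 mm thick, 320 x 170 mm, on the bench the out-tray being on the other side of the sanding box). Origin at the centre of its underside, z up. Two or three are present (None = absent).
- blank2: plain pale wooden blank with two thin pencilled centre lines, 44 (its x) x 64 (its y) x 20 mm, about 50 g; starts on the cork mat (3 mm thick, 320 x 170 mm, on the bench the out-tray being on the other side of the sanding box). Origin at the centre of its underside, z up. Two or three are present (None = absent).
- blank3: plain pale wooden blank with two thin pencilled centre lines, 44 (its x) x 64 (its y) x 20 mm, about 50 g; starts on the cork mat (3 mm thick, 320 x 170 mm, on the bench the out-tray being on the other side of the sanding box). Origin at the centre of its underside, z up. Two or three are present (None = absent).
- jar: amber glass jar of finish, black cap, 60 mm wide, 90 mm high, origin under its centre; a bystander beyond the box
- gouge: carving gouge with a dark wooden handle, 200 mm long, lying on the bench beyond the box, 26 mm high; origin under its middle; a bystander
- stone: grey sharpening stone, 50 x 120 x 22 mm, lying on the bench beyond the box; origin under its middle; a bystander

How it is judged:
On the way, in this order (a step that is already met when the one before it is completed fails the run):
1. the switch is pushed off (value of joint switch below 0.003 m), for 0.2 s.
2. with the switch off: finished plaques flat in the out-tray, pointer at zero, blanks flat on the grille (value of joint switch below 0.003 m and x of finished1 in the frame of outtray_in between -0.125 and 0.125 m and y of finished1 in the frame of outtray_in between -0.07 and 0.07 m and z of finished1 in the frame of outtray_in between -0.004 and 0.006 m and angle between each of finished1, finished2, finished3, blank1, blank2, blank3's own z axis and vertical below 0.15 rad and linear speed of each of finished1, finished2, finished3, blank1, blank2, blank3 below 0.02 m/s and x of finished2 in the frame of outtray_in between -0.125 and 0.125 m and y of finished2 in the frame of outtray_in between -0.07 and 0.07 m and z of finished2 in the frame of outtray_in between -0.004 and 0.006 m and x of finished3 in the frame of outtray_in between -0.125 and 0.125 m and y of finished3 in the frame of outtray_in between -0.07 and 0.07 m and z of finished3 in the frame of outtray_in between -0.004 and 0.006 m and x of blank1 in the frame of grille between -0.07 and 0.07 m and y of blank1 in the frame of grille between -0.15 and 0.15 m and z of blank1 in the frame of grille between -0.004 and 0.006 m and x of blank2 in the frame of grille between -0.07 and 0.07 m and y of blank2 in the frame of grille between -0.15 and 0.15 m and z of blank2 in the frame of grille between -0.004 and 0.006 m and x of blank3 in the frame of grille between -0.07 and 0.07 m and y of blank3 in the frame of grille between -0.15 and 0.15 m and z of blank3 in the frame of grille between -0.004 and 0.006 m and value of joint pointer below 0.08 rad), for 0.2 s.
3. the switch is pushed on (value of joint switch above 0.009 m), for 0.2 s.
At the end, for the whole second after the job is handed in: Switch on (over 9 of 12 mm); every finished plaque flat in the out-tray (directly on its floor, tilt under 0.15 rad); pointer within 0.08 rad of its zero stop; every blank flat on the grille inside its rim, directly on it, tilt under 0.15 rad; all at rest (value of joint switch above 0.009 m and x of finished1 in the frame of outtray_in between -0.125 and 0.125 m and y of finished1 in the frame of outtray_in between -0.07 and 0.07 m and z of finished1 in the frame of outtray_in between -0.004 and 0.006 m and angle between each of finished1, finished2, finished3, blank1, blank2, blank3's own z axis and vertical below 0.15 rad and linear speed of each of finished1, finished2, finished3, blank1, blank2, blank3 below 0.02 m/s and x of finished2 in the frame of outtray_in between -0.125 and 0.125 m and y of finished2 in the frame of outtray_in between -0.07 and 0.07 m and z of finished2 in the frame of outtray_in between -0.004 and 0.006 m and x of finished3 in the frame of outtray_in between -0.125 and 0.125 m and y of finished3 in the frame of outtray_in between -0.07 and 0.07 m and z of finished3 in the frame of outtray_in between -0.004 and 0.006 m and x of blank1 in the frame of grille between -0.07 and 0.07 m and y of blank1 in the frame of grille between -0.15 and 0.15 m and z of blank1 in the frame of grille between -0.004 and 0.006 m and x of blank2 in the frame of grille between -0.07 and 0.07 m and y of blank2 in the frame of grille between -0.15 and 0.15 m and z of blank2 in the frame of grille between -0.004 and 0.006 m and x of blank3 in the frame of grille between -0.07 and 0.07 m and y of blank3 in the frame of grille between -0.15 and 0.15 m and z of blank3 in the frame of grille between -0.004 and 0.006 m and value of joint pointer below 0.08 rad); the robot touches nothing.
It fails at once if a bystander was displaced by more than 30 mm (distance of any of jar, gouge, stone from where it was at the start of the episode above 0.03 m).
It fails at once if a plaque or blank was touched while the box was switched on (value of joint switch above 0.009 m and (contact force between the fingers and finished1 above 0.5 N or contact force between the fingers and finished2 above 0.5 N or contact force between the fingers and finished3 above 0.5 N or contact force between the fingers and blank1 above 0.5 N or contact force between the fingers and blank2 above 0.5 N or contact force between the fingers and blank3 above 0.5 N)).
Of finished1, finished2, finished3 only 2 to 3 are there at a start; the rules pass over those that are not, and their reading is None.
Of blank1, blank2, blank3 only 2 to 3 are there at a start; the rules pass over those that are not, and their reading is None.
At some moment in a run one of finished1, finished2, finished3, blank1, blank2, blank3 may be knocked a few centimetres aside while the robot is not near it.
Once in a run the grip may slacken for a moment while it holds something.
It also fails if it takes over 210 s, if anything falls off the work surface, if the arm or the gripper's body presses on something with over 40 N, if the wrist force passes 120 N, or if a joint passes its speed limit or range.

## Working session

There is one attempt and no reset: what is moved stays moved. The work goes in short steps, Python scripts to look and compute and a tool call to move; the robot and the scene stay as the last step left them, time stands still between calls to the robot, and variables do not carry over. Pictures are saved under pics/ and viewed, about 12 in all and at most 16, crops included, and the job is handed in when it is done.

Besides the shell and the picture viewer there is one more tool, called after ">>>" as name([rows], argument=value, ...), one row to a line, values as JSON. jog_arm: Moves the arm, as the interface text tells. Its arguments: {"type":"object","properties":{"translation":{"type":"array"},"turn":{"type":"array"},"grip":{"type":"number"},"grip_force":{"type":"number"}},"required":["translation","turn"]}

```bash
mkdir -p pics; cat > h.py <<'E'
import numpy as np, cv2
from workcell import manip
def ray(c,px):
    K=c["mtx"]; d=np.array([(px[0]-K[0,2])/K[0,0],(px[1]-K[1,2])/K[1,1]]); u=d.copy()
    for _ in range(20): u=d/(1+c["k1"]*(u@u))
    T=np.array(c["pose"]); v=T[:3,:3]@np.array([u[0],u[1],1]); return T[:3,3],v/np.linalg.norm(v)
def onz(c,px,z):
    o,v=ray(c,px); return o+v*(z-o[2])/v[2]
def tri(obs):
    A=np.zeros((3,3));b=np.zeros(3)
    for c,px in obs:
        o,v=ray(c,px); P=np.eye(3)-np.outer(v,v); A+=P;b+=P@o
    return np.linalg.solve(A,b)
def proj(c,p):
    T=np.linalg.inv(np.array(c["pose"])); q=T[:3,:3]@np.asarray(p)+T[:3,3]; u=q[:2]/q[2]
    u=u*(1+c["k1"]*(u@u)); K=c["mtx"]; return [K[0,0]*u[0]+K[0,2],K[1,1]*u[1]+K[1,2]]
def save(c,n): cv2.imwrite("pics/"+n,cv2.cvtColor(c["frame"],cv2.COLOR_RGB2BGR))
def rect(mask,c,z):
    "min-area rect of mask contour projected to plane z (mm, deg)"
    cn=max(cv2.findContours(mask.astype(np.uint8),0,1)[0],key=cv2.contourArea)[:,0]
    p=np.array([onz(c,q,z)[:2]*1000 for q in cn],np.float32)
    return cv2.minAreaRect(p)
E
python3 - <<'E'
from h import *
o=manip.get_obs(); print(o, manip.hold_point_z)
C={}
for n in["scene","side","wrist"]:
    c=C[n]=manip.camera(n); save(c,n+"0.png"); print(n,np.round(c["pose"],3).tolist(),np.round(c["mtx"],1).tolist(),c["k1"])
    for l in ["extractor","grille","switch_ridge","pointer_grip","outtray","outtray_in","finished1","blank1"]:
        for d in manip.pinpoint(c,l):
            if d["confidence"]>.3: print(l,np.round(d["at"],1),round(d["confidence"],2),[np.round(onz(c,d["at"],z)[:2],3).tolist() for z in({"extractor":(0,),"grille":(.064,),"switch_ridge":(.076,),"pointer_grip":(.098,),"outtray":(0,),"outtray_in":(.008,),"finished1":(.064,),"blank1":(.003,)}[l])])
a,b=[np.vstack([C["scene"]["frame"],C["side"]["frame"]]),C["wrist"]["frame"]]
E
```

```text
{'clock': 0.0, 'joint_pos': array([-1.26157082,  0.33288139, -0.06467772,  1.46096762,  0.02158329,
        1.34990998, -0.08848744]), 'joint_velocities': array([ 2.76148577e-04, -9.72021630e-04,  1.66155523e-03,  1.26133065e-03,
       -2.82112192e-05, -2.11046122e-04, -2.92609926e-04]), 'tau': array([-2.29438037e-04, -6.25441360e+01,  4.89785685e-02, -3.91612029e+01,
        1.60865119e-02,  9.81384394e-03, -4.00171996e-05]), 'position': array([0.20349191, 0.59053093, 0.23049738]), 'ee_rot': array([ 1.65147958e-01,  9.86268529e-01, -7.30122261e-04, -9.15348114e-05]), 'ft_force': array([ 0.25868393,  0.48933925, -0.49496707]), 'torque': array([-0.00402054, -0.01263611, -0.03740107]), 'grip_width': 0.9989698518972456} 0.0187
scene [[-0.754, 0.571, -0.324, 0.981], [0.657, 0.651, -0.381, 0.437], [-0.006, -0.5, -0.866, 1.074], [0.0, 0.0, 0.0, 1.0]] [[373.3, 0.0, 261.3], [0.0, 373.3, 193.2], [0.0, 0.0, 1.0]] -0.08125635290028993
extractor [272.1 196.2] 0.94 [[0.559, -0.003]]
extractor [216.9 127.5] 0.73 [[0.517, -0.356]]
switch_ridge [318.1 189.8] 0.55 [[0.466, 0.106]]
pointer_grip [274.
[... 424 characters left out ...]
[[371.6, 0.0, 261.7], [0.0, 371.6, 188.4], [0.0, 0.0, 1.0]] -0.0004756850193557828
extractor [248.3 208.6] 0.8 [[0.54, 0.001]]
grille [263.7 195.9] 0.73 [[0.589, -0.005]]
switch_ridge [223.8 169. ] 0.49 [[0.468, 0.106]]
pointer_grip [223.2 212.7] 0.72 [[0.471, -0.09]]
outtray [241.8 312.1] 0.98 [[0.514, -0.337]]
outtray_in [243.7 318.2] 0.73 [[0.518, -0.356]]
finished1 [263.6 224.7] 0.8 [[0.582, -0.113]]
finished1 [271.2 169.3] 0.74 [[0.62, 0.107]]
blank1 [212.5 140.6] 0.66 [[0.417, 0.333]]
wrist [[0.325, 0.907, 0.266, 0.135], [0.946, -0.312, -0.092, 0.613], [-0.001, 0.282, -0.959, 0.374], [0.0, 0.0, 0.0, 1.0]] [[338.8, 0.0, 263.9], [0.0, 338.8, 196.8], [0.0, 0.0, 1.0]] -0.028904316839602845
```

View pics/scene0.png

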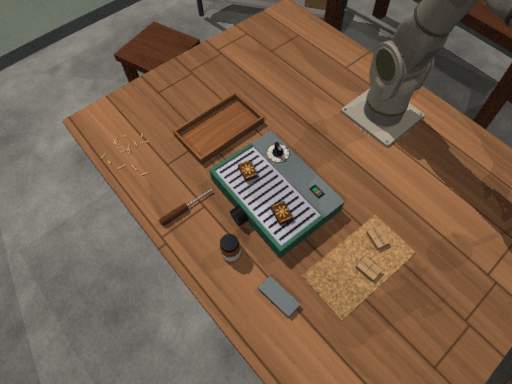

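View pics/side0.png

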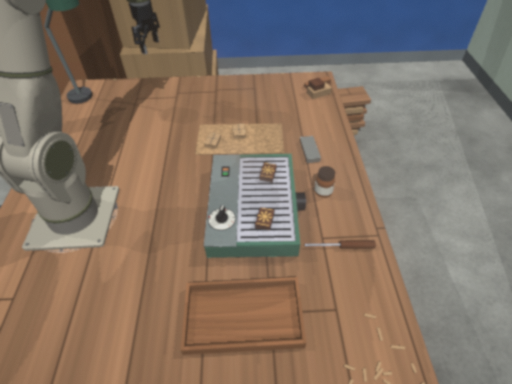

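The scene shows 2 dark plaques at (248,171) and (283,212), and blanks at about (378,239) and (369,267). The tray is on the right, the mat is on the left, and the window is green (on). Next I'll move the wrist camera over the mat.

>>> jog_arm([
  [200,-240,30],
  [200,-240,30],
  [200,-240,30],
  [200,-240,30],
  [200,-240,30],
  [200,-240,30],
  [200,-240,30],
  [200,-240,30],
  [200,-240,30],
  [200,-240,30],
], turn=[19,19,19,19,19,19,19,19,19,19])

```text
clock: 2.18
position: [0.4045, 0.3499, 0.2617]
ee_rot: [0.002, 1.0, 0.0, 0.0]
ft_force: [0.7, 0.3, 0.1]
grip_width: 0.998
```

```bash
python3 - <<'E'
from h import *
print(manip.get_obs()["position"],manip.get_obs()["ee_rot"],manip.get_obs()["clock"])
c=manip.camera("wrist"); save(c,"w1.png")
for d in manip.pinpoint(c,"blank1"): print(np.round(d["at"]),round(d["confidence"],2),np.round(onz(c,d["at"],.003),3))
for d in manip.outline_of(c,"blank1"): print(np.round(d["extent"]),round(d["confidence"],2),rect(d["mask"],c,.023))
E
```

```text
[0.40451374 0.34992192 0.26169246] [1.64350637e-03 9.99998580e-01 3.12183417e-04 2.02180589e-04] 2.1833
[284. 244.] 0.93 [0.514 0.375 0.003]
[243. 172.] 0.72 [0.419 0.323 0.003]
[212. 148. 272. 200.] 0.79 ((415.2884216308594, 323.2085266113281), (64.83345031738281, 47.90840148925781), 73.24225616455078)
[255. 227. 309. 269.] 0.69 ((509.6463928222656, 369.4831848144531), (51.916419982910156, 65.9644775390625), 4.084624290466309)
```

View pics/w1.png

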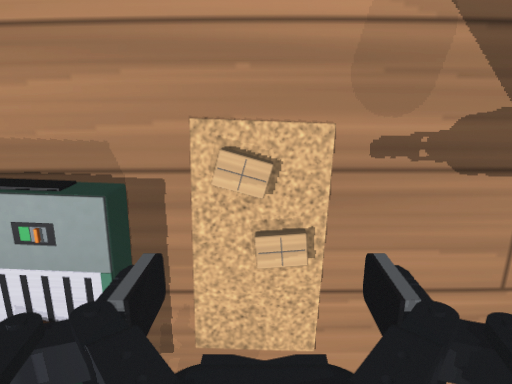

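>>> jog_arm([
  [60,-350,0],
  [60,-350,0],
  [60,-350,0],
  [60,-350,0],
  [60,-350,0],
  [60,-350,0],
  [60,-350,0],
  [60,-350,0],
  [60,-350,0],
  [60,-350,0],
  [60,-350,0],
], turn=[0,0,0,0,0,0,0,0,0,0,0], grip=0)

```text
clock: 3.25
position: [0.4625, 0.0024, 0.2611]
ee_rot: [-0.001, 1.0, 0.0, -0.0]
ft_force: [-0.7, 0.6, 0.8]
grip_width: 0.0
```

```bash
python3 - <<'E'
from h import *
print(manip.get_obs()["position"],manip.get_obs()["ee_rot"],manip.get_obs()["clock"])
c=manip.camera("wrist"); save(c,"w2.png")
for l,z in [("extractor",0),("grille",.064),("switch_ridge",.076),("pointer_grip",.098),("finished1",.064)]:
  for d in manip.pinpoint(c,l): print(l,np.round(d["at"]),round(d["confidence"],2),np.round(onz(c,d["at"],z),4))
for d in manip.outline_of(c,"finished1"): print(np.round(d["extent"]),round(d["confidence"],2),rect(d["mask"],c,.084))
for d in manip.outline_of(c,"extractor"): print(np.round(d["extent"]),round(d["confidence"],2),rect(d["mask"],c,.07))
E
```

```text
[0.46252308 0.00244297 0.26114166] [-8.51323915e-04  9.99999574e-01  2.35213332e-04 -2.67288213e-04] 3.25
extractor [259. 228.] 0.96 [ 0.5509 -0.0048  0.    ]
switch_ridge [367. 182.] 0.72 [0.4709 0.1044 0.076 ]
switch_ridge [169. 179.] 0.44 [ 0.4685 -0.0933  0.076 ]
pointer_grip [168. 178.] 0.92 [ 0.4622 -0.0882  0.098 ]
finished1 [173. 277.] 0.94 [ 0.5842 -0.1004  0.064 ]
finished1 [337. 298.] 0.89 [0.6105 0.0858 0.064 ]
[141. 257. 205. 298.] 0.88 ((579.6212158203125, -97.07563781738281), (64.6253433227539, 52.057003021240234), 75.13522338867188)
[311. 273. 375. 297.] 0.77 ((587.9457397460938, 85.3359146118164), (67.98314666748047, 27.84634780883789), 74.24297332763672)
[ 81. 123. 448. 358.] 0.83 ((531.4884033203125, -2.678436279296875), (364.08355712890625, 233.21151733398438), 88.62210083007812)
```

View pics/w2.png

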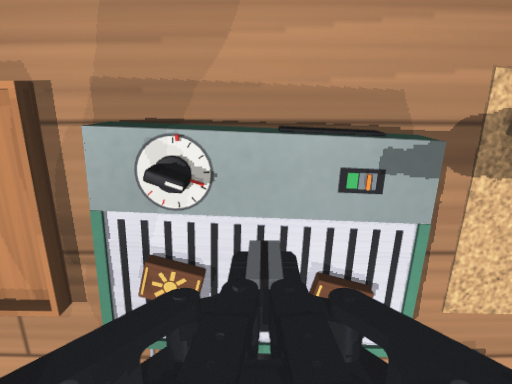

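Wrist view: knob at (172,175) with the red pointer at about (200,183), switch orange ridge at (370,182) with the green window showing. The plaques are at (173,280) and (340,287). The box is yawed about -1.5°. I'll go to the +y side of the ridge with the fingers shut and stay high enough to check the height.

>>> jog_arm([
  [8,135,-100],
  [8,135,-100],
  [8,135,-100],
  [8,135,-100],
  [8,135,-100],
  [8,135,-160],
  [8,135,-175],
  [8,135,-186],
  [8,135,-187],
  [8,135,-187],
], turn=[-1,-1,-1,-1,-1,-1,-1,-1,-1,-1])

```text
clock: 4.48
position: [0.4707, 0.1379, 0.0748]
ee_rot: [0.007, 1.0, -0.0, -0.0]
ft_force: [0.2, 0.0, 0.9]
grip_width: -0.004
```

```bash
python3 - <<'E'
from h import *
c=manip.camera("wrist"); s=manip.camera("scene"); d=manip.camera("side")
ims=[]
for k in (c,s,d):
    u,v=[int(t) for t in proj(k,[.471,.115,.075])]; 
    r=60 if k is c else 28
    u=min(max(u,r),511-r); v=min(max(v,r),383-r)
    ims.append(cv2.resize(k["frame"][v-r:v+r,u-r:u+r],(260,260),interpolation=cv2.INTER_CUBIC))
cv2.imwrite("pics/s1.png",np.hstack(ims)[:,:,::-1])
print(manip.get_obs()["position"],manip.get_obs()["ft_force"])
for d in manip.pinpoint(c,"switch_ridge"): print(np.round(d["at"]),round(d["confidence"],2),np.round(onz(c,d["at"],.076),4))
E
```

```text
[0.47163032 0.13825567 0.07598877] [-0.77685062  0.19268596 -0.37142309]
[196. 262.] 0.96 [0.471  0.1054 0.076 ]
```

View pics/s1.png

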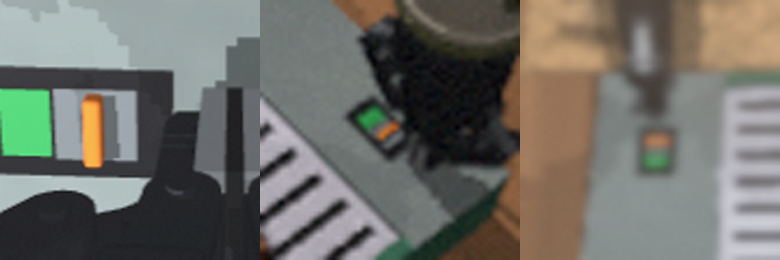

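>>> jog_arm([
  [0,0,-3],
  [0,0,-3],
  [0,-8,-3],
  [0,-12,-3],
  [0,-15,-3],
  [0,-18,-3],
  [0,-20,-3],
  [0,-22,-3],
  [0,-24,-3],
  [0,-26,-3],
  [0,-26,-3],
], turn=[0,0,0,0,0,0,0,0,0,0,0])

```text
clock: 5.6
position: [0.4714, 0.1123, 0.0728]
ee_rot: [0.007, 1.0, 0.001, 0.001]
ft_force: [-1.3, 2.7, 0.1]
grip_width: -0.002
```

```bash
cat > sw.py <<'E'
from h import *
c=manip.camera("wrist")
u,v=[int(t) for t in proj(c,[.471,.102,.072])]; r=45
u=min(max(u,r),511-r); v=min(max(v,r),383-r); im=c["frame"][v-r:v+r,u-r:u+r].astype(int)
print(manip.get_obs()["position"],manip.get_obs()["ft_force"])
R,G,B=im[...,0],im[...,1],im[...,2]
for n,m in(("red",(R>150)&(G<80)),("green",(G>150)&(R<120)),("orange",(R>200)&(G>100)&(G<190)&(B<100))):
    ys,xs=np.nonzero(m)
    if len(xs): print(n,len(xs),np.round(onz(c,[xs.mean()+u-r,ys.mean()+v-r],.074),4))
for d in manip.pinpoint(c,"switch_ridge")[:2]: print(np.round(d["at"]),round(d["confidence"],2),np.round(onz(c,d["at"],.076),4))
E
python3 sw.py
```

```text
[0.4713935  0.11231084 0.07281935] [-0.71841741  2.47802733 -0.71511738]
green 558 [0.4688 0.09   0.074 ]
orange 20 [0.4647 0.1022 0.074 ]
[241. 262.] 0.74 [0.4707 0.1009 0.076 ]
```

Contact (2.5 N); push further.

>>> jog_arm([
  [0,-2,0],
  [0,-4,0],
  [0,-6,0],
  [0,-8,0],
  [0,-9,0],
  [0,-9,0],
  [0,15,5],
  [0,15,20],
], turn=[0,0,0,0,0,0,0,0])

```text
clock: 6.37
position: [0.4701, 0.1298, 0.0915]
ee_rot: [0.006, 1.0, 0.0, -0.001]
ft_force: [-1.2, 0.3, -0.2]
grip_width: 0.001
```

```bash
python3 sw.py
```

```text
[0.47212828 0.12884128 0.09513572] [2.29163516 0.3916576  3.19603871]
red 585 [0.4694 0.1099 0.074 ]
orange 189 [0.4711 0.0938 0.074 ]
[193. 247.] 0.58 [0.4707 0.0928 0.076 ]
```

Off: red window showing, ridge at y=0.093. Next is a top view of both plaques with open fingers, then one of the tray.

>>> jog_arm([
  [130,-125,200],
  [130,-125,200],
  [130,-125,200],
  [130,-125,200],
  [130,-125,200],
  [130,-125,200],
  [130,-125,200],
  [130,-125,200],
  [130,-125,200],
], turn=[1,1,1,1,1,1,1,1,1], grip=85, grip_force=40)

```text
clock: 7.22
position: [0.6028, 0.0015, 0.294]
ee_rot: [-0.001, 1.0, 0.001, 0.002]
ft_force: [-0.4, -0.6, -0.1]
grip_width: 0.992
```

```bash
cat > look.py <<'E'
from h import *
import sys
# usage: look.py out.png label zbase ztop ...
o=manip.get_obs(); q=o["ee_rot"]; print("tcp",np.round(o["position"],4),"yaw",round(np.degrees(2*np.arctan2(q[0],q[1])),2),o["clock"])
c=manip.camera("wrist"); save(c,sys.argv[1])
a=sys.argv[2:]
for l,z0,z1 in zip(a[::3],a[1::3],a[2::3]):
  for d in manip.pinpoint(c,l):
    if d["confidence"]>.3: print(l,np.round(d["at"]),round(d["confidence"],2),np.round(onz(c,d["at"],float(z0)),4))
  for d in manip.outline_of(c,l):
    if d["confidence"]>.3: print("  rect",d["extent"],round(d["confidence"],2),[np.round(t,1).tolist() for t in rect(d["mask"],c,float(z1))])
E
python3 look.py w3.png finished1 .064 .084 grille .064 .07
```

```text
tcp [0.6028 0.0015 0.294 ] yaw -0.12 7.2167
finished1 [343. 168.] 0.83 [0.6068 0.0898 0.064 ]
finished1 [170. 148.] 0.75 [ 0.5845 -0.1034  0.064 ]
finished1 [304. 281.] 0.73 [0.7502 0.0509 0.064 ]
  rect [133.8, 120.1, 206.9, 175.2] 0.72 [[582.9, -97.9], [66.3, 46.4], 74.4]
  rect [306.7, 141.2, 377.1, 195.3] 0.56 [[603.9, 82.7], [68.2, 46.8], 74.0]
grille [260. 155.] 0.6 [ 0.5925 -0.0038  0.064 ]
  rect [81.2, 2.2, 450.3, 257.8] 0.86 [[573.6, -3.9], [270.7, 371.0], 0.2]
```

View pics/w3.png

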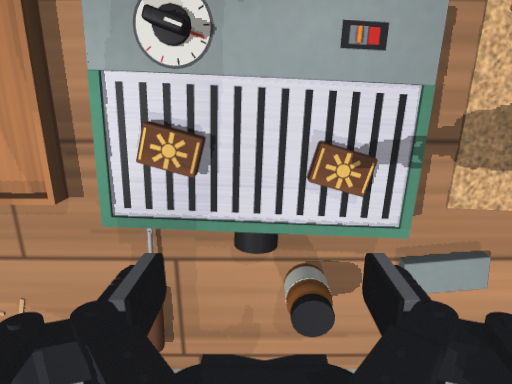

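Plaques at (170,149) and (343,169), both with yaw about -15.6°, knob bar at (172,20), red window (off). Grasp plaque A across its 64 mm.

>>> jog_arm([
  [-20,-100,-60],
  [-20,-100,-120],
  [-20,-100,-150],
  [-20,-100,-180],
  [-20,-100,-190],
  [-20,-100,-210],
  [-20,-100,-220],
  [-20,-100,-228],
  [-20,-100,-228],
], turn=[-7,-14,-15,-15,-15,-15,-15,-15,-15])

```text
clock: 8.22
position: [0.5816, -0.0954, 0.0649]
ee_rot: [0.127, 0.992, 0.001, 0.001]
ft_force: [0.6, 0.5, -0.2]
grip_width: 0.996
```

>>> jog_arm([
  [0,0,0],
  [0,0,0],
  [0,0,0],
  [0,0,0],
  [0,0,0],
  [0,0,0],
], turn=[0,0,0,0,0,0], grip=40, grip_force=40)

```text
clock: 8.72
position: [0.5833, -0.0948, 0.0673]
ee_rot: [0.127, 0.992, 0.002, 0.003]
ft_force: [-1.5, 1.6, 6.8]
grip_width: 0.739
```

```bash
python3 - <<'E'
from h import *
o=manip.get_obs(); print(o["position"],o["ft_force"],o["torque"],o["grip_width"])
c=manip.camera("wrist"); save(c,"g1.png")
E
```

```text
[ 0.58333163 -0.09480397  0.06734922] [-1.54357052  1.56783234  6.75195781] [0.2036599  0.28124535 0.00471687] 0.7385689792089384
```

View pics/g1.png

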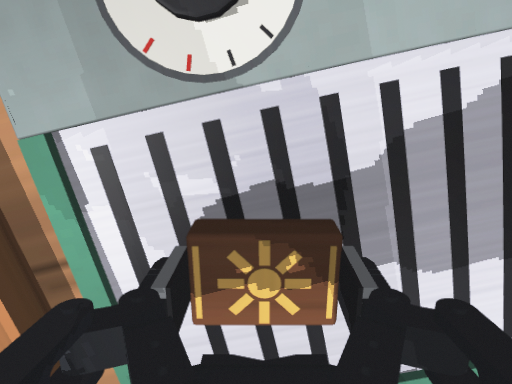

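Plaque gripped (63 mm). Lift and carry it over the tray.

>>> jog_arm([
  [0,0,30],
  [0,0,70],
  [0,0,110],
  [-40,-60,140],
  [-40,-100,150],
  [-40,-140,150],
  [-40,-180,150],
  [-40,-220,150],
  [-40,-255,150],
  [-40,-255,150],
  [-40,-255,150],
], turn=[0,0,0,7,14,15,15,15,15,15,15])

```text
clock: 9.68
position: [0.5411, -0.356, 0.2186]
ee_rot: [-0.0, 1.0, 0.0, 0.003]
ft_force: [-0.0, -0.3, -0.7]
grip_width: 0.738
```

```bash
python3 look.py w4.png outtray_in .008 .008 outtray 0 .032; python3 -c "
from workcell import manip;print(manip.get_obs()['grip_width'])"
```

```text
tcp [ 0.5411 -0.356   0.2186] yaw -0.03 9.6833
outtray_in [272. 146.] 0.83 [ 0.5186 -0.3492  0.008 ]
  rect [172.6, 1.4, 370.5, 245.2] 0.61 [[505.3, -348.7], [184.7, 248.7], 90.0]
outtray [271. 142.] 0.63 [ 0.5149 -0.3497  0.    ]
  rect [175.1, 0.0, 370.7, 246.9] 0.73 [[503.4, -348.7], [232.9, 171.4], 0.0]
0.7381819765482875
```

View pics/w4.png

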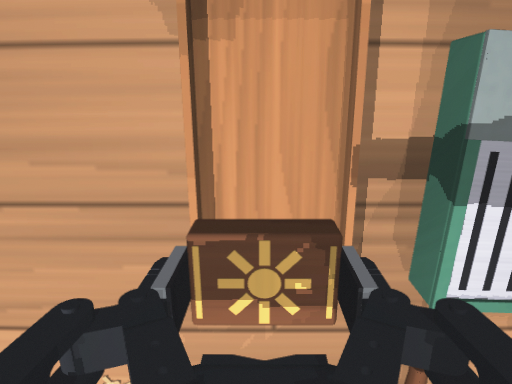

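The tray is centred at about (0.517, -0.351), nearly axis-aligned, and empty. Lay plaque A at x≈0.578.

>>> jog_arm([
  [36,4,-40],
  [36,4,-80],
  [36,4,-120],
  [36,4,-155],
  [36,4,-185],
  [36,4,-197],
  [36,4,-203],
  [36,4,-205],
  [36,4,-205],
  [36,4,-205],
], turn=[0,0,0,0,0,0,0,0,0,0])

```text
clock: 10.77
position: [0.5815, -0.3447, 0.0152]
ee_rot: [-0.005, 1.0, 0.002, 0.004]
ft_force: [0.0, 0.4, -0.8]
grip_width: 0.737
```

>>> jog_arm([
  [0,0,0],
  [0,0,0],
  [0,0,0],
  [0,0,20],
  [0,0,60],
  [0,0,100],
  [0,0,140],
  [0,0,180],
  [0,0,220],
], turn=[0,0,0,0,0,0,0,0,0], grip=80)

```text
clock: 11.52
position: [0.5812, -0.3448, 0.2378]
ee_rot: [-0.005, 1.0, 0.002, 0.005]
ft_force: [1.1, 0.3, -0.3]
grip_width: 0.937
```

```bash
python3 look.py w5.png finished1 .008 .028;  python3 - <<'E'
from h import *
s=manip.camera("side")
for d in manip.pinpoint(s,"finished1"): print(np.round(d["at"]),round(d["confidence"],2),np.round(onz(s,d["at"],.064),3),np.round(onz(s,d["at"],.008),3))
E
```

```text
tcp [ 0.5812 -0.3448  0.2378] yaw -0.55 11.5167
finished1 [264. 166.] 0.81 [ 0.5844 -0.3455  0.008 ]
  rect [233.8, 144.4, 296.3, 189.0] 0.74 [[581.4, -346.2], [46.3, 63.7], 0.6]
[272. 315.] 0.73 [ 0.586 -0.377  0.064] [ 0.589 -0.353  0.008]
```

>>> jog_arm([
  [-10,425,0],
  [-10,425,0],
  [-10,425,0],
  [-10,425,0],
  [-10,425,0],
  [-10,425,0],
  [-10,425,0],
  [-10,425,0],
  [-10,425,0],
  [-10,425,0],
  [-10,425,0],
  [-10,425,0],
], turn=[0,0,0,0,0,0,0,0,0,0,0,0], grip=85)

```text
clock: 12.77
position: [0.5701, 0.0853, 0.2331]
ee_rot: [-0.009, 1.0, 0.002, 0.003]
ft_force: [-0.2, -1.2, 0.5]
grip_width: 0.996
```

```bash
python3 look.py w6.png finished1 .064 .084
```

```text
tcp [0.5701 0.0853 0.2331] yaw -0.99 12.7667
finished1 [264. 212.] 0.58 [0.6055 0.0858 0.064 ]
  rect [222.2, 184.3, 304.3, 247.9] 0.87 [[602.7, 84.6], [64.7, 48.6], 74.4]
```

Plaque B is at (0.604, 0.085), yaw -15.5°; I need +34 mm in x and a turn of -14.5°.

>>> jog_arm([
  [33,0,-40],
  [33,0,-80],
  [33,0,-110],
  [33,0,-135],
  [33,0,-150],
  [33,0,-157],
  [33,0,-162],
  [33,0,-164],
  [33,0,-164],
], turn=[-7,-14,-15,-15,-15,-15,-15,-15,-15])

```text
clock: 13.67
position: [0.6045, 0.0786, 0.0707]
ee_rot: [0.126, 0.992, 0.001, 0.004]
ft_force: [0.3, 0.5, -0.1]
grip_width: 1.002
```

>>> jog_arm([
  [0,0,0],
  [0,0,0],
  [0,0,0],
  [0,0,0],
  [0,0,0],
  [0,0,0],
], turn=[0,0,0,0,0,0], grip=40)

```text
clock: 14.17
position: [0.6055, 0.0787, 0.0724]
ee_rot: [0.127, 0.992, 0.001, 0.006]
ft_force: [-1.1, -0.5, 7.0]
grip_width: 0.734
```

>>> jog_arm([
  [0,0,30],
  [0,0,70],
  [0,0,110],
  [-40,-60,150],
  [-80,-100,160],
  [-100,-140,160],
  [-140,-180,160],
  [-140,-220,160],
  [-140,-260,160],
  [-140,-300,160],
  [-140,-340,160],
  [-140,-380,160],
], turn=[0,0,0,7,14,15,15,15,15,15,15,15])

```text
clock: 15.17
position: [0.4675, -0.2516, 0.2334]
ee_rot: [-0.004, 1.0, 0.002, 0.007]
ft_force: [1.0, -0.5, -0.6]
grip_width: 0.732
```

>>> jog_arm([
  [-8,-40,0],
  [-8,-80,0],
  [-8,-99,-40],
  [-8,-99,-80],
  [-8,-99,-120],
  [-8,-99,-155],
  [-8,-99,-185],
  [-8,-99,-203],
  [-8,-99,-211],
  [-8,-99,-216],
  [-8,-99,-216],
], turn=[0,0,0,0,0,0,0,0,0,0,0])

```text
clock: 16.08
position: [0.4597, -0.3507, 0.0176]
ee_rot: [-0.004, 1.0, 0.002, 0.007]
ft_force: [0.2, -0.6, 0.0]
grip_width: 0.73
```

>>> jog_arm([
  [0,0,0],
  [0,0,0],
  [0,0,0],
  [0,0,20],
  [0,0,60],
  [0,0,100],
  [0,0,140],
  [0,0,180],
  [0,0,220],
  [0,0,260],
], turn=[0,0,0,0,0,0,0,0,0,0], grip=80)

```text
clock: 16.92
position: [0.4592, -0.3508, 0.2807]
ee_rot: [-0.004, 1.0, 0.002, 0.008]
ft_force: [1.2, -0.4, 0.3]
grip_width: 0.936
```

```bash
python3 look.py w7.png finished1 .008 .028 outtray_in .008 .008
```

```text
tcp [ 0.4592 -0.3508  0.2807] yaw -0.45 16.9167
finished1 [264. 156.] 0.75 [ 0.4599 -0.3512  0.008 ]
finished1 [268. 248.] 0.56 [ 0.5858 -0.3446  0.008 ]
  rect [240.0, 231.5, 293.4, 265.6] 0.88 [[577.6, -346.7], [50.9, 64.5], 0.4]
outtray_in [261. 200.] 0.86 [ 0.5171 -0.354   0.008 ]
  rect [187.1, 81.4, 344.2, 308.9] 0.97 [[524.4, -348.8], [183.6, 310.2], 89.8]
```

View pics/w7.png

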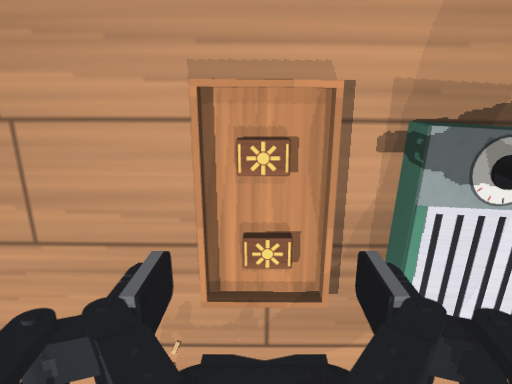

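Both plaques lie flat at (264,157) and (268,251). Now the knob.

>>> jog_arm([
  [30,258,0],
  [30,258,0],
  [30,258,0],
  [30,258,0],
  [30,258,0],
  [30,258,0],
  [30,258,0],
  [30,258,0],
  [30,258,0],
], turn=[0,0,0,0,0,0,0,0,0], grip=50)

```text
clock: 17.92
position: [0.4891, -0.0923, 0.2767]
ee_rot: [-0.005, 1.0, 0.002, 0.006]
ft_force: [0.3, -1.1, 0.0]
grip_width: 0.584
```

```bash
python3 look.py w8.png pointer_grip .098 .1; python3 - <<'E'
from h import *
print(manip.get_obs()["joint_pos"])
c=cv2.imread("pics/w8.png"); u=slice(0,384)
cv2.imwrite("pics/k.png",cv2.resize(c[60:240,170:350],(540,540),interpolation=2))
E
```

```text
tcp [ 0.4891 -0.0923  0.2767] yaw -0.56 17.9167
pointer_grip [269. 145.] 0.68 [ 0.4623 -0.0884  0.098 ]
  rect [248.8, 122.5, 295.4, 163.4] 0.59 [[462.2, -88.4], [42.1, 34.8], 36.3]
[-0.43754001 -0.0042442   0.54471655  1.75158001 -0.00364677  1.38068004
  1.68455015]
```

View pics/k.png

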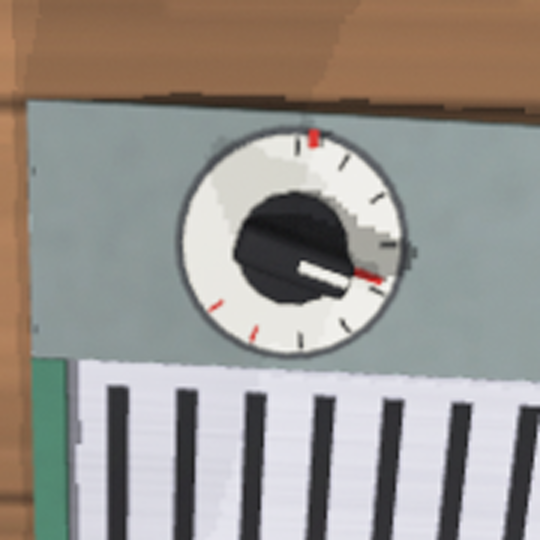

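Knob at (268,143) full frame, pointer about 113° clockwise from up. Turn the jaws -111° to straddle the bar.

>>> jog_arm([
  [-27,4,0],
  [-27,4,0],
  [-27,4,0],
  [-27,4,0],
  [-27,4,-20],
  [-27,4,-50],
  [-27,4,-80],
  [-27,4,-100],
  [-27,4,-120],
  [-27,4,-130],
  [-27,4,-130],
  [-27,4,-130],
], turn=[-7,-14,-21,-28,-35,-42,-49,-56,-63,-70,-77,-84])

```text
clock: 19.07
position: [0.4613, -0.0916, 0.1463]
ee_rot: [0.67, 0.742, -0.004, 0.006]
ft_force: [0.3, 0.2, 1.1]
grip_width: 0.584
```

>>> jog_arm([
  [0,0,0],
  [0,0,0],
  [0,0,0],
  [0,0,0],
  [0,0,0],
], turn=[-7,-14,-21,-27,-27])

```text
clock: 19.48
position: [0.4611, -0.0929, 0.1462]
ee_rot: [0.827, 0.562, -0.005, 0.005]
ft_force: [0.5, -0.5, -0.3]
grip_width: 0.59
```

```bash
python3 look.py w9.png pointer_grip .098 .1
```

```text
tcp [ 0.4611 -0.0929  0.1462] yaw 111.57 19.4833
pointer_grip [269. 214.] 0.92 [ 0.4649 -0.091   0.098 ]
  rect [236.0, 153.3, 295.1, 250.3] 0.69 [[464.8, -83.3], [54.2, 33.1], 45.1]
```

View pics/w9.png

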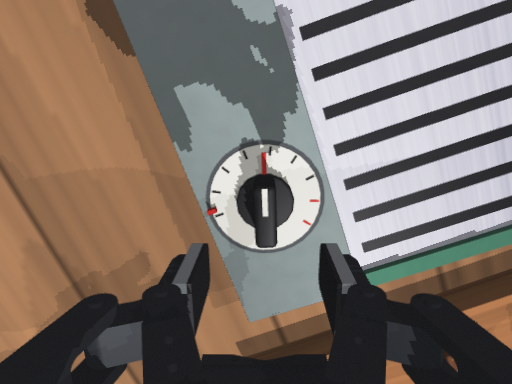

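The bar is upright at (265,215) and centred between the jaws. Descend and grip.

>>> jog_arm([
  [2,3,-20],
  [2,3,-40],
  [2,3,-55],
  [2,3,-63],
  [2,3,-63],
  [2,3,-63],
], turn=[0,0,0,0,0,0])

```text
clock: 20.13
position: [0.4632, -0.0895, 0.0835]
ee_rot: [0.824, 0.567, -0.005, 0.005]
ft_force: [1.2, 0.4, 0.0]
grip_width: 0.587
```

>>> jog_arm([
  [0,0,0],
  [0,0,0],
  [0,0,0],
  [0,0,0],
  [0,0,0],
  [0,0,0],
], turn=[0,0,0,0,0,0], grip=0, grip_force=40)

```text
clock: 20.63
position: [0.4635, -0.0895, 0.0843]
ee_rot: [0.824, 0.567, -0.005, 0.005]
ft_force: [-3.0, 0.3, 7.8]
grip_width: 0.141
```

>>> jog_arm([
  [0,0,0],
  [0,0,0],
  [0,0,0],
  [0,0,0],
  [0,0,0],
  [0,0,0],
  [0,0,0],
  [0,0,0],
  [0,0,0],
  [0,0,0],
  [0,0,0],
  [0,0,0],
], turn=[7,14,21,28,35,42,49,56,63,70,77,84])

```text
clock: 21.63
position: [0.4645, -0.089, 0.0845]
ee_rot: [0.23, 0.973, -0.0, 0.008]
ft_force: [7.1, 2.2, -10.5]
grip_width: 0.146
```

>>> jog_arm([
  [0,0,0],
  [0,0,0],
  [0,0,0],
  [0,0,0],
  [0,0,0],
  [0,0,0],
], turn=[6,12,17,21,25,25])

```text
clock: 22.13
position: [0.4645, -0.0886, 0.0845]
ee_rot: [0.012, 1.0, 0.002, 0.008]
ft_force: [2.2, 1.9, -5.5]
grip_width: 0.149
```

```bash
python3 - <<'E'
from h import *
o=manip.get_obs();q=o["ee_rot"];print(o["position"],o["ft_force"],o["torque"],o["grip_width"],np.degrees(2*np.arctan2(q[0],q[1])))
E
```

```text
[ 0.46451993 -0.08863043  0.08445058] [ 2.1817867   1.8572134  -5.50371044] [ 0.45927657 -0.37013205 -0.7207768 ] 0.14874975783870276 1.4304997606547056
```

Torque of 0.72 N m at yaw -1.4°, which matches the box yaw: the knob is at the stop. Release, lift and check.

>>> jog_arm([
  [0,0,0],
  [0,0,0],
  [0,0,0],
  [0,0,0],
  [0,0,20],
  [0,0,60],
  [0,0,100],
  [20,0,140],
  [30,0,180],
  [30,0,180],
], turn=[0,0,0,0,0,0,0,0,0,0], grip=50)

```text
clock: 22.97
position: [0.4985, -0.0888, 0.272]
ee_rot: [0.013, 1.0, 0.002, 0.013]
ft_force: [0.2, 0.8, 0.0]
grip_width: 0.585
```

```bash
python3 look.py w10.png pointer_grip .098 .1; python3 - <<'E'
from h import *
c=cv2.imread("pics/w10.png")
a=cv2.resize(c[60:240,170:350],(540,540),interpolation=2)
cv2.imwrite("pics/k2.png",a)
E
```

```text
tcp [ 0.4985 -0.0888  0.272 ] yaw 1.44 22.9667
pointer_grip [265. 133.] 0.9 [ 0.4621 -0.0872  0.098 ]
  rect [245.2, 96.3, 281.7, 157.7] 0.83 [[458.4, -89.0], [34.9, 44.8], 52.7]
```

View pics/k2.png

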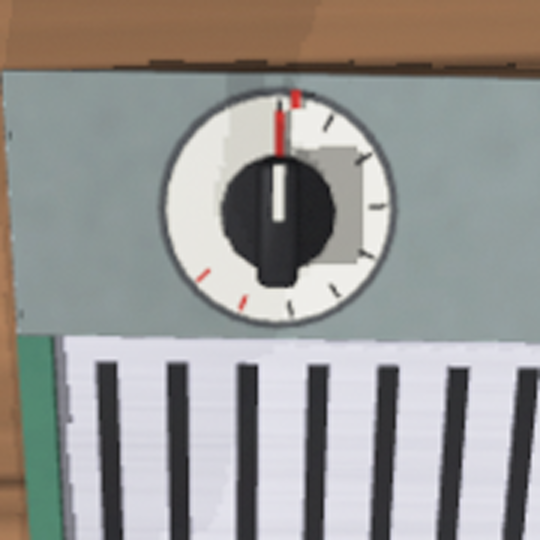

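The pointer is on the zero tick. Next are the blanks.

>>> jog_arm([
  [-40,430,-10],
  [-40,430,-10],
  [-40,430,-10],
  [-40,430,-10],
  [-40,430,-10],
  [-40,430,-10],
  [-40,430,-10],
  [-40,430,-10],
  [-40,430,-10],
  [-40,430,-10],
  [-40,430,-10],
  [-40,430,-10],
], turn=[1,1,1,1,1,1,1,1,1,1,1,1], grip=85)

```text
clock: 24.12
position: [0.4516, 0.3453, 0.2518]
ee_rot: [0.001, 1.0, 0.001, 0.006]
ft_force: [-0.5, -0.7, 0.1]
grip_width: 0.995
```

```bash
python3 look.py w11.png blank1 .003 .023
```

```text
tcp [0.4516 0.3453 0.2518] yaw 0.09 24.1167
blank1 [289. 210.] 0.98 [0.5144 0.375  0.003 ]
blank1 [244. 130.] 0.68 [0.4184 0.3226 0.003 ]
  rect [259.4, 189.0, 312.3, 234.3] 0.96 [[511.2, 369.6], [49.5, 64.5], 5.7]
  rect [212.7, 102.9, 276.0, 158.8] 0.6 [[417.0, 323.0], [65.9, 46.8], 73.5]
```

View pics/w11.png

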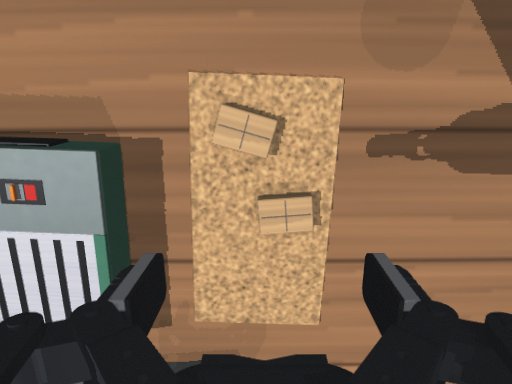

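>>> jog_arm([
  [59,25,-40],
  [59,25,-80],
  [59,25,-120],
  [59,25,-160],
  [59,25,-195],
  [59,25,-215],
  [59,25,-230],
  [59,25,-241],
  [59,25,-241],
  [59,25,-241],
], turn=[4,4,4,4,4,4,4,4,4,4])

```text
clock: 25.1
position: [0.5142, 0.364, 0.0129]
ee_rot: [-0.03, 1.0, 0.001, 0.008]
ft_force: [0.6, -0.7, 0.1]
grip_width: 0.999
```

>>> jog_arm([
  [0,0,0],
  [0,0,0],
  [0,0,0],
  [0,0,0],
  [0,0,0],
  [0,0,0],
], turn=[0,0,0,0,0,0], grip=40)

```text
clock: 25.6
position: [0.5196, 0.3648, 0.021]
ee_rot: [-0.028, 1.0, 0.004, 0.013]
ft_force: [-5.4, -13.0, 41.7]
grip_width: 0.486
```

>>> jog_arm([
  [0,0,30],
  [0,0,70],
  [0,0,110],
  [20,-30,150],
  [50,-60,165],
  [70,-100,165],
  [70,-140,165],
  [70,-180,165],
  [70,-220,165],
  [70,-255,165],
  [70,-275,165],
  [70,-275,165],
], turn=[0,0,0,-5,-5,-5,-5,-5,-5,-5,-5,-5])

```text
clock: 26.6
position: [0.5905, 0.0822, 0.1881]
ee_rot: [0.02, 1.0, 0.002, 0.015]
ft_force: [-0.2, -0.1, 0.7]
grip_width: 0.47
```

Missed: with the jaws open the tips stand 13 mm behind the TCP, so they closed over the blank's top. I'll look again and go lower.

>>> jog_arm([
  [-100,40,60],
  [-130,80,60],
  [-138,120,62],
  [-138,160,62],
  [-138,200,62],
  [-138,240,62],
  [-138,262,62],
  [-138,262,62],
  [-138,262,62],
  [-138,262,62],
], turn=[2,2,2,2,2,2,2,2,2,2], grip=85)

```text
clock: 27.43
position: [0.4514, 0.3468, 0.2512]
ee_rot: [0.0, 1.0, 0.003, 0.015]
ft_force: [0.3, -0.8, 0.4]
grip_width: 0.996
```

```bash
python3 look.py w12.png blank1 .003 .023
```

```text
tcp [0.4514 0.3468 0.2512] yaw 0.03 27.4333
blank1 [286. 206.] 0.58 [0.5131 0.3739 0.003 ]
  rect [210.3, 101.7, 275.2, 152.8] 0.7 [[416.4, 323.1], [63.5, 43.7], 75.1]
  rect [260.3, 185.1, 317.7, 236.1] 0.68 [[511.9, 373.5], [50.7, 64.4], 5.5]
```

View pics/w12.png

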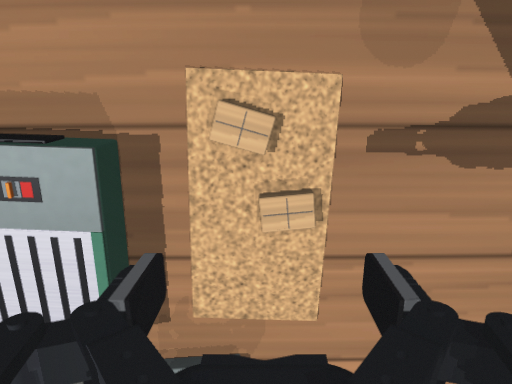

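>>> jog_arm([
  [60,25,-40],
  [60,25,-80],
  [60,25,-120],
  [60,25,-160],
  [60,25,-195],
  [60,25,-215],
  [60,25,-230],
  [60,25,-245],
  [60,25,-251],
  [60,25,-251],
  [60,25,-251],
], turn=[4,4,4,4,4,4,4,4,4,4,4])

```text
clock: 28.5
position: [0.5138, 0.3676, 0.0008]
ee_rot: [-0.031, 0.999, 0.003, 0.015]
ft_force: [0.1, 0.7, 0.4]
grip_width: 0.994
```

>>> jog_arm([
  [0,0,0],
  [0,0,0],
  [0,0,0],
  [0,0,0],
  [0,0,0],
], turn=[0,0,0,0,0], grip=54)

```text
clock: 28.92
position: [0.515, 0.3682, 0.0028]
ee_rot: [-0.031, 0.999, 0.004, 0.017]
ft_force: [-0.7, -1.2, 6.2]
grip_width: 0.739
```

>>> jog_arm([
  [0,0,30],
  [0,0,70],
  [0,0,110],
  [20,-30,140],
  [50,-60,150],
  [78,-90,150],
  [78,-130,150],
  [78,-170,150],
  [78,-210,150],
  [78,-250,150],
  [78,-288,150],
  [78,-298,150],
], turn=[0,0,0,-5,-5,-5,-5,-5,-5,-5,-5,-5])

```text
clock: 29.92
position: [0.5933, 0.0619, 0.1539]
ee_rot: [0.017, 1.0, 0.002, 0.018]
ft_force: [0.4, -1.1, -0.6]
grip_width: 0.74
```

>>> jog_arm([
  [0,0,-30],
  [0,0,-60],
  [0,0,-75],
  [0,0,-82],
  [0,0,-86],
  [0,0,-86],
], turn=[0,0,0,0,0,0])

```text
clock: 30.42
position: [0.5935, 0.0622, 0.0682]
ee_rot: [0.017, 1.0, 0.002, 0.018]
ft_force: [0.5, 0.0, 0.2]
grip_width: 0.736
```

Held, about 3 mm above the grille. Lower 3 mm, release and back off.

>>> jog_arm([
  [0,0,-2],
  [0,0,-3],
  [0,0,-3],
], turn=[0,0,0])

```text
clock: 30.67
position: [0.5941, 0.0624, 0.0661]
ee_rot: [0.017, 1.0, 0.002, 0.018]
ft_force: [0.2, 0.3, -0.7]
grip_width: 0.734
```

>>> jog_arm([
  [0,0,0],
  [0,0,0],
  [0,0,0],
  [0,0,20],
  [0,0,60],
  [0,0,100],
  [0,0,140],
  [0,0,180],
  [0,0,180],
], turn=[0,0,0,0,0,0,0,0,0], grip=80)

```text
clock: 31.42
position: [0.5972, 0.0628, 0.2553]
ee_rot: [0.017, 1.0, 0.003, 0.025]
ft_force: [1.7, 0.7, 0.4]
grip_width: 0.939
```

```bash
python3 look.py w13.png blank1 .064 .084
```

```text
tcp [0.5972 0.0628 0.2553] yaw 1.91 31.4167
blank1 [266. 160.] 0.78 [0.5937 0.0648 0.064 ]
blank1 [196. 163.] 0.69 [ 0.5946 -0.0051  0.064 ]
  rect [227.0, 136.3, 297.1, 189.4] 0.81 [[592.6, 61.0], [64.6, 47.4], 89.9]
```

>>> jog_arm([
  [-40,0,0],
  [-80,30,0],
  [-120,60,0],
  [-160,90,0],
  [-163,130,0],
  [-163,170,0],
  [-163,210,0],
  [-163,250,0],
  [-163,262,0],
  [-163,262,0],
  [-163,262,0],
], turn=[2,2,2,2,2,2,2,2,2,2,2], grip=85)

```text
clock: 32.48
position: [0.4299, 0.3252, 0.2441]
ee_rot: [-0.002, 1.0, 0.002, 0.017]
ft_force: [0.3, -0.9, 0.2]
grip_width: 0.996
```

```bash
python3 look.py w14.png blank1 .003 .023
```

```text
tcp [0.4299 0.3252 0.2441] yaw -0.26 32.4833
blank1 [ 34. 303.] 0.73 [0.6317 0.0169 0.003 ]
blank1 [265. 143.] 0.59 [0.4152 0.326  0.003 ]
  rect [230.9, 120.2, 297.1, 175.3] 0.98 [[416.0, 322.6], [63.1, 45.2], 74.4]
  rect [1.4, 293.1, 60.6, 324.4] 0.93 [[622.9, 21.8], [80.3, 41.3], 88.3]
```

>>> jog_arm([
  [-16,-1,-40],
  [-16,-1,-80],
  [-16,-1,-120],
  [-16,-1,-160],
  [-16,-1,-195],
  [-16,-1,-215],
  [-16,-1,-230],
  [-16,-1,-240],
  [-16,-1,-244],
  [-16,-1,-244],
  [-16,-1,-244],
], turn=[-7,-14,-15,-15,-15,-15,-15,-15,-15,-15,-15])

```text
clock: 33.55
position: [0.4159, 0.322, 0.0022]
ee_rot: [0.131, 0.991, -0.0, 0.019]
ft_force: [0.2, 0.7, -0.3]
grip_width: 0.996
```

>>> jog_arm([
  [0,0,0],
  [0,0,0],
  [0,0,0],
  [0,0,0],
  [0,0,0],
], turn=[0,0,0,0,0], grip=54)

```text
clock: 33.97
position: [0.4167, 0.3226, 0.0036]
ee_rot: [0.131, 0.991, 0.001, 0.02]
ft_force: [-0.6, -1.5, 7.1]
grip_width: 0.735
```

>>> jog_arm([
  [0,0,35],
  [0,0,70],
  [0,0,110],
  [25,-25,150],
  [50,-50,160],
  [75,-80,160],
  [100,-110,160],
  [125,-140,160],
  [150,-170,160],
  [165,-205,160],
  [167,-245,160],
  [167,-285,160],
], turn=[0,0,0,7,13,13,13,13,13,13,13,13])

```text
clock: 34.97
position: [0.5844, 0.0359, 0.164]
ee_rot: [0.018, 1.0, 0.003, 0.02]
ft_force: [1.4, 0.3, -0.3]
grip_width: 0.738
```

>>> jog_arm([
  [0,-40,0],
  [0,-80,0],
  [0,-112,-10],
  [0,-118,-40],
  [0,-118,-70],
  [0,-118,-85],
  [0,-118,-91],
  [0,-118,-93],
  [0,-118,-93],
], turn=[0,0,0,0,0,0,0,0,0])

```text
clock: 35.72
position: [0.5848, -0.0819, 0.0718]
ee_rot: [0.017, 1.0, 0.003, 0.02]
ft_force: [-0.0, -0.2, -0.7]
grip_width: 0.738
```

>>> jog_arm([
  [0,0,-3],
  [0,0,-6],
  [0,0,-6],
  [0,0,-6],
], turn=[0,0,0,0])

```text
clock: 36.05
position: [0.5851, -0.0818, 0.0662]
ee_rot: [0.017, 1.0, 0.003, 0.021]
ft_force: [-0.3, 1.7, -0.7]
grip_width: 0.737
```

>>> jog_arm([
  [0,0,0],
  [0,0,0],
  [0,0,0],
  [0,0,20],
  [0,0,60],
  [0,40,100],
  [0,80,140],
  [0,82,180],
  [0,82,210],
  [0,82,210],
], turn=[0,0,0,0,0,0,0,0,0,0], grip=80)

```text
clock: 36.88
position: [0.5869, 0.0025, 0.2835]
ee_rot: [0.016, 1.0, 0.004, 0.025]
ft_force: [1.0, -0.8, 0.0]
grip_width: 0.934
```

```bash
python3 look.py w15.png blank1 .064 .084 finished1 .008 .028; python3 - <<'E'
from h import *
s=manip.camera("scene"); save(s,"s15.png"); d=manip.camera("side"); save(d,"d15.png")
for n,c in(("scene",s),("side",d)):
  for l,z in(("finished1",.008),("blank1",.064)):
    for p in manip.pinpoint(c,l): print(n,l,np.round(p["at"]),round(p["confidence"],2),np.round(onz(c,p["at"],z),3))
a=cv2.imread("pics/w15.png"); b=cv2.imread("pics/s15.png")[80:280,150:417]; b=cv2.resize(b,(288,216))
b2=cv2.imread("pics/d15.png")[130:370,150:390]; b2=cv2.resize(b2,(288,288))
r=np.zeros((504,288,3),np.uint8); r[:216]=b; r[216:]=b2
l=np.zeros((504,512,3),np.uint8); l[:384]=a
cv2.imwrite("pics/all15.png",np.hstack([l,r]))
E
```

```text
tcp [0.5869 0.0025 0.2835] yaw 1.83 36.8833
blank1 [318. 160.] 0.77 [0.5921 0.0619 0.064 ]
  rect [147.6, 137.2, 217.5, 183.6] 0.69 [[583.6, -82.0], [66.2, 47.9], 88.1]
  rect [0.0, 136.2, 15.1, 175.4] 0.76 [[583.9, -304.5], [17.0, 47.7], 74.0]
scene finished1 [206. 138.] 0.6 [ 0.582 -0.337  0.008]
scene finished1 [241. 119.] 0.45 [ 0.428 -0.322  0.008]
scene blank1 [276. 207.] 0.88 [0.601 0.059 0.064]
scene blank1 [253. 174.] 0.8 [ 0.575 -0.078  0.064]
side finished1 [271. 315.] 0.62 [ 0.587 -0.353  0.008]
side finished1 [209. 302.] 0.58 [ 0.43  -0.308  0.008]
side blank1 [264. 214.] 0.9 [ 0.586 -0.076  0.064]
side blank1 [264. 180.] 0.58 [0.594 0.063 0.064]
side blank1 [323. 188.] 0.28 [0.773 0.015 0.064]
```

View pics/all15.png

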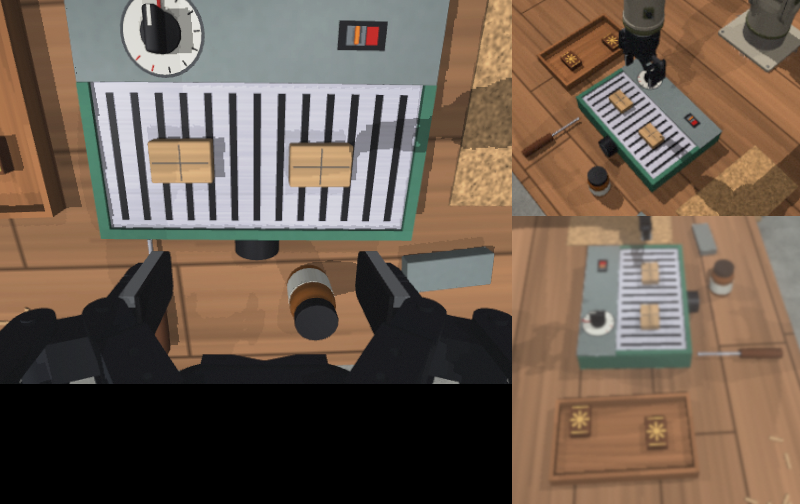

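One tray plaque was knocked to about (0.43, -0.31) in both views. I'll check closely that it's still flat.

>>> jog_arm([
  [-40,-30,0],
  [-80,-60,0],
  [-110,-90,0],
  [-120,-130,-20],
  [-120,-170,-40],
  [-120,-210,-60],
  [-120,-250,-80],
  [-120,-290,-100],
  [-120,-312,-100],
  [-120,-312,-100],
  [-120,-312,-100],
], turn=[2,2,2,2,2,2,2,2,2,2,2])

```text
clock: 38.35
position: [0.4629, -0.3155, 0.1739]
ee_rot: [0.003, 1.0, 0.003, 0.018]
ft_force: [-1.3, 1.0, -0.7]
grip_width: 0.937
```

```bash
python3 look.py w16.png finished1 .008 .028 outtray_in .008 .008
```

```text
tcp [ 0.4629 -0.3155  0.1739] yaw 0.32 38.35
finished1 [234. 284.] 0.66 [ 0.584  -0.3469  0.008 ]
finished1 [272. 128.] 0.59 [ 0.4226 -0.3084  0.008 ]
  rect [233.1, 103.9, 306.1, 156.9] 0.86 [[422.9, -311.8], [45.2, 64.0], 0.6]
  rect [201.3, 262.7, 269.7, 313.9] 0.78 [[577.7, -345.2], [55.4, 63.9], 0.9]
outtray_in [228. 227.] 0.61 [ 0.5185 -0.351   0.008 ]
  rect [111.8, 63.5, 330.5, 362.1] 0.73 [[527.3, -352.0], [316.7, 186.7], 0.0]
```

View pics/w16.png

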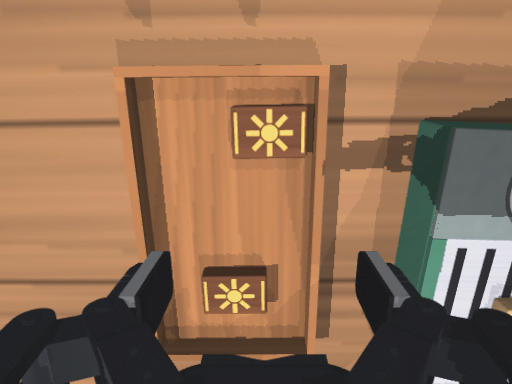

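Both plaques are flat inside the tray, at (270,131) and (235,290). Its dimensions at the expected height are right, so no fix is needed. Now the switch, from its -y side with fingers shut.

>>> jog_arm([
  [6,40,20],
  [6,80,20],
  [6,120,20],
  [6,160,20],
  [6,200,20],
  [6,240,20],
  [6,280,20],
  [6,320,20],
  [6,355,20],
  [6,380,0],
  [6,382,-40],
  [6,382,-70],
], turn=[-1,-1,-1,-1,-1,-1,-1,-1,-1,-1,-1,-1], grip=0)

```text
clock: 39.6
position: [0.4711, 0.0745, 0.1052]
ee_rot: [0.005, 1.0, 0.004, 0.021]
ft_force: [0.3, -2.1, -0.4]
grip_width: 0.001
```

```bash
python3 sw.py
```

```text
[0.46766574 0.07249855 0.09952436] [-4.06977051 -1.39057634 -5.37548377]
red 438 [0.4699 0.1093 0.074 ]
orange 83 [0.4715 0.0948 0.074 ]
[296. 233.] 0.97 [0.4716 0.0916 0.076 ]
```

>>> jog_arm([
  [3,-9,0],
  [3,-9,-10],
  [3,-9,-20],
  [3,-9,-25],
  [3,-9,-26],
  [3,-9,-26],
], turn=[0,0,0,0,0,0])

```text
clock: 40.2
position: [0.4711, 0.0628, 0.0763]
ee_rot: [0.006, 1.0, 0.002, 0.017]
ft_force: [-1.4, 0.3, -0.5]
grip_width: -0.003
```

>>> jog_arm([
  [0,0,-3],
  [0,0,-4],
  [0,8,-4],
  [0,12,-4],
  [0,16,-4],
  [0,18,-4],
  [0,20,-4],
  [0,22,-4],
  [0,24,-4],
  [0,26,-4],
  [0,28,-4],
  [0,28,-4],
], turn=[0,0,0,0,0,0,0,0,0,0,0,0])

```text
clock: 41.2
position: [0.4712, 0.0909, 0.0723]
ee_rot: [0.006, 1.0, 0.002, 0.017]
ft_force: [1.4, -2.1, -0.9]
grip_width: -0.003
```

```bash
python3 sw.py
```

```text
[0.47123946 0.09085717 0.07233185] [ 0.67341755 -2.26682463 -1.32082204]
red 477 [0.4696 0.111  0.074 ]
[282. 265.] 0.84 [0.4723 0.0979 0.076 ]
```

>>> jog_arm([
  [0,2,0],
  [0,4,0],
  [0,5,0],
  [0,6,0],
  [0,6,0],
  [0,-15,3],
  [0,-15,20],
], turn=[0,0,0,0,0,0,0])

```text
clock: 41.88
position: [0.4695, 0.0728, 0.0902]
ee_rot: [0.007, 1.0, 0.001, 0.015]
ft_force: [0.3, -1.0, -0.9]
grip_width: 0.001
```

```bash
python3 sw.py
```

```text
[0.47188525 0.07452848 0.09468024] [3.1993859  0.54637797 3.01881005]
green 13 [0.4766 0.092  0.074 ]
orange 133 [0.4719 0.107  0.074 ]
[329. 249.] 0.57 [0.4719 0.105  0.076 ]
```

On: ridge at 0.106. Retreat upward and run a final check.

>>> jog_arm([
  [0,0,40],
  [0,-20,80],
  [20,-60,120],
  [40,-70,160],
  [40,-72,180],
  [40,-72,180],
  [40,-72,180],
], turn=[0,0,0,0,0,0,0])

```text
clock: 42.57
position: [0.5139, 0.0036, 0.2757]
ee_rot: [0.007, 1.0, 0.003, 0.02]
ft_force: [0.2, 0.1, -0.1]
grip_width: 0.001
```

```bash
python3 look.py w17.png blank1 .064 .084 switch_ridge .076 .076 pointer_grip .098 .1; python3 sw.py; python3 - <<'E'
from h import *
for n in("scene","side"):
  c=manip.camera(n)
  for l,z in(("finished1",.008),("blank1",.064)):
    for p in manip.pinpoint(c,l):
      if p["confidence"]>.3: print(n,l,round(p["confidence"],2),np.round(onz(c,p["at"],z),3))
# pointer: red pixels round the knob
a=cv2.cvtColor(cv2.imread("pics/w17.png"),cv2.COLOR_BGR2RGB).astype(int); c=manip.camera("wrist")
u,v=[int(t) for t in proj(c,[.4635,-.0895,.075])]; print("knob px",u,v)
m=((a[...,0]>150)&(a[...,1]<90)&(a[...,2]<90)).astype(np.uint8); m[:,:max(u-60,0)]=0; m[:,u+60:]=0
n,_,st,ce=cv2.connectedComponentsWithStats(m)
for s,k in zip(st[1:],ce[1:]):
  if s[4]>3:
    p=onz(c,k,.078)-[.4635,-.0895,0]; print(s[4],np.round(k),"cw angle deg",round(np.degrees(np.arctan2(p[1],-p[0])),1),"r mm",round(np.hypot(p[0],p[1])*1000,1))
E
```

```text
tcp [0.5139 0.0036 0.2757] yaw 0.86 42.5667
blank1 [317. 228.] 0.98 [0.5929 0.0627 0.064 ]
blank1 [188. 223.] 0.68 [ 0.5849 -0.0828  0.064 ]
  rect [289.6, 210.0, 348.9, 257.6] 0.78 [[591.2, 60.1], [65.4, 50.8], 89.0]
  rect [152.6, 207.7, 215.3, 249.0] 0.76 [[581.2, -81.6], [66.0, 48.8], 89.1]
switch_ridge [364. 119.] 0.84 [0.4714 0.1029 0.076 ]
  rect [355.8, 110.1, 375.0, 126.5] 0.62 [[470.8, 104.7], [18.4, 16.5], 89.4]
pointer_grip [162. 115.] 0.96 [ 0.4628 -0.0889  0.098 ]
  rect [151.8, 80.8, 188.2, 137.9] 0.93 [[459.6, -86.9], [40.9, 40.4], 33.8]
[0.51205949 0.0039146  0.27338542] [-0.6864684   0.87512229  0.30983474]
green 157 [0.4697 0.0899 0.074 ]
orange 53 [0.4709 0.1066 0.074 ]
scene finished1 0.53 [ 0.582 -0.34   0.008]
scene finished1 0.48 [ 0.422 -0.317  0.008]
scene blank1 0.89 [0.594 0.062 0.064]
scene blank1 0.56 [ 0.572 -0.083  0.064]
side finished1 0.97 [ 0.579 -0.352  0.008]
side finished1 0.59 [ 0.43  -0.301  0.008]
side blank1 0.9 [ 0.584 -0.084  0.064]
side blank1 0.77 [0.604 0.052 0.064]
knob px 168 116
18 [171.  74.] cw angle deg 10.5 r mm 39.2
43 [166.  86.] cw angle deg 3.0 r mm 28.6
```

```bash
python3 -c "
from workcell import manip
print(manip.hand_in())"
```

```text
the job is handed in; nothing more can be done
None
```

I pushed the switch off, laid both plaques in the out-tray, turned the knob back to its stop, laid both blanks on the grille, pushed the switch on again and handed in. That took about 43 s of robot time.

**Last checks**
- **Switch:** the green window shows and the ridge is at y ≈ 0.105 m, the on end.
- **Pointer:** about 1.5° from zero relative to the box, within the 4.6° allowed. The knob reached about 0.7 N m, far above its friction, when it met the stop.
- **Blanks:** flat on the grille at about (0.592, 0.062) and (0.584, -0.082).
- **Plaques:** flat on the tray floor at about (0.580, -0.346) and (0.424, -0.312).
- **Arm:** clear of everything when I handed in.

**What went wrong or disagreed**
- **First blank grasp:** it missed because the open fingertips sat too high. They closed over the blank's top and the wrist force read 42 N. The blank barely moved, and a lower grasp worked.
- **Plaque knocked in the tray:** one moved about 5 cm on its own. A close look showed it still flat and within limits, so I left it.
- **Camera agreement:** the scene and side cameras differed from the wrist camera by up to about 13 mm on some pieces. All readings were well inside the limits.
- **Bystanders:** I did not measure the jar, gouge or stone at the end. The arm never went down near them, and they looked undisturbed in the last wide views.

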